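# Dock the fan remote, fit the D-shaft knob and hold it pressed to pair

## Task

Pair the fan's remote with its control dock: first lay the remote flat and square in the dock's pocket, either end first, and let go of it. Then take the loose knob, turn it so that its nose points the way the flat of the D-shaft faces, push it fully home on the shaft and press it well down against its spring. Finish while still holding the knob pressed down, and leave the other things on the shelf where they are.

Things in the scene. Friction and masses are not known exactly. Their poses are not given: they have to be found in the camera images.
- dock: Fan control dock, a grey plastic slab fixed to the shelf, 140 mm (x) by 170 mm (y), top face 20 mm high. Origin: centre of its underside. In its +y half is the rectangular pocket for the remote; in its -y half, 90 mm from the pocket's centre, the D-shaft stands straight up out of a low round boss (44 mm across, 4 mm high), with a collar whose steel tab points the way the shaft's flat faces.
- dock_pocket (a point): Centre of the pocket's floor. The floor is 13 mm above the shelf, the pocket 7 mm deep, 104 mm long along this frame's x and 44 mm wide along its y, open above, with square-edged walls. z is up.
- remote: White plastic fan remote, a block 100 mm long (x), 40 mm wide (y), 20 mm thick with 3 mm rounded edges, about 80 g, lying buttons up. Origin: centre of its underside; z is up. In the pocket its upper 13 mm stand above the dock's top face, to be held there.
- knob: Loose black knob, 70 g, bore down. Origin: centre of its underside; z up its axis. Round skirt 48 mm across, 17 mm high; on it a bar grip 16 mm thick (y), 17 to 35 mm above the underside, flat-sided from x = -22 to 13 mm, then narrowing to a nose at x = 25 mm; white line on top towards the nose. In its underside a D-bore 15.5 mm across, 14 mm deep, flat 2.6 mm from the axis on the nose side (+x).
- shaft_tip (a point): Centre of the top of the aluminium D-shaft: 14 mm across, flat 2 mm from the axis and facing this +x, tip chamfered 1.5 mm; z up. At rest 50 mm above the shelf. Knob fully home: the tip meets the end of its bore, the knob's origin 14 mm below this point, its x the same way as this x (0.1 rad of play). The shaft turns about its axis only against a stiff 0.2 N m friction.
- shaft (a joint): How far the shaft is pushed down, m: 0 at rest, 0.008 at its stop. A spring resists with 4 N at first and about 10 N at the stop; its switch is closed beyond 0.004. The shaft springs up when let go.
- organizer: Bystander: clear plastic pill organizer with seven lids in a row, 160 x 36 x 25 mm (one lid stands open, 56 mm high). Origin: centre of its underside.
- tin: Bystander: round aluminium tin, 74 mm across, 35 mm high. Origin: centre of its underside.
- vase: Bystander: empty glass bud vase, 62 mm across, 140 mm high. Origin: centre of its underside.
- turtle: Bystander: small ceramic turtle figure, 86 mm long, 33 mm high. Origin: under its shell, level with the feet.
There are look-alikes about, which are no part of the job. There is more than one size of the remote; the one meant has the size given above.

How it is judged:
By the outcome, as a careful person would: the job done as asked, in the order asked, and still so for the second after the job is handed in, while the arm keeps its last pose, push and grip.
It also fails if it takes over 58 s, if anything falls off the work surface, if the arm or the gripper's body presses on something with over 40 N, if the wrist force passes 120 N, or if a joint passes its speed limit or range.

## Robot

A 7-joint arm with a two-finger parallel gripper is mounted at the origin on the work surface. World frame = base frame: x ahead of the robot, y to its left, z up, the work surface at z = 0. Lengths are in m, angles in rad, forces in N, time in s.
With the tool pointing down it reaches from about 0.425 to 0.925 m from the base axis. Payload 6.8 kg.
Tool frame: the origin (TCP) lies midway between the tips of the shut fingers; the grasp point (between the pads) lies 19 mm behind it; z points along the fingers, x is the direction in which the jaws open and shut, and the axes are right-handed (so a half turn about z gives the same grasp; the last joint's range is limited). The gripper opens to 85 mm and grips with 20 to 120 N. Pads are 22 mm wide; open, the fingers measure 114 mm over their backs; the gripper's body (76 mm by 85 mm) begins 54 mm behind the grasp point. The pads swing forward as they close: fully open they stand 13 mm farther back than shut.
Start: joints at [-1.394, 0.477, 0.022, 1.555, -0.011, 1.109, -0.083], TCP at [0.19, 0.648, 0.231] pointing down, gripper open.
Joint ranges: [-2.96, 2.96], [-0.34, 2.1], [-1.41, 1.46], [0.24, 2.44], [-1.37, 4.51], [0.17, 1.92], [-2.96, 2.96]. Speed limits (rad/s): [2.39, 2.39, 3.14, 3.14, 3.14, 3.14, 3.14].

## Interface

Orientations are given as a unit quaternion [w, x, y, z].
In Python, from station import bot, imaging, nets gives the robot as it stands. The module is installed in compiled form; this text tells all that it offers.
- The arm moves only by the tool apply_moves, never from a script. Its argument "moves" is text: rows parted by semicolons, each of 7 numbers parted by spaces: the gripper command: -1 is fully open, 1 is shut, values between are in proportion, then the shift along the tool's x, y, z normalised to -1 to 1, where 1 is 120 mm, then the turn, a rotation vector about the tool's x, y, z normalised to -1 to 1, where 1 is 4 degrees. In form: hand dx dy dz rx ry rz; .... A call has 1 to 12 rows; each row shifts and turns the commanded pose from where the row before left it, along the tool's axes as they then stand; what a row does not reach is not made up. A row lasts 1/12 s, in which the tool goes at most 41.7 mm and 7.16 degrees, less where a joint would pass 70% of its speed; a pose out of reach is approached as far as the arm can. A call with a number of a shift or a turn outside -1 to 1 is refused whole. A call with a gripper value outside its range is refused whole. The fingers move at their own pace and stop on an object; "force" is the grip in N (left out, the last holds). Time passes only in rows, so rows that do not move let the fingers close. It gives the time, the measured TCP pose, the force and the opening at its end, in the units of the state.
- bot.get_obs(): the state, without advancing time (a new reading comes with each control period).
- imaging.read_camera(name): name is "scene" or "top"; returns a dict with "image" (384x512x3 uint8, red, green, blue), "fx", "fy", "cx", "cy" (pixels), "dist_coeffs" ([k1, k2, p1, p2, k3] as OpenCV has them; the pictures are not rectified), "view" (4x4, takes a point from world to camera coordinates). Camera axes: x right, y down, z forward; pixel columns grow to the right and rows downward; lengths in m; the calibration is good to about 2 mm. A picture is of the moment at which its call begins. There is no depth.
- bot.hand_in(): hands the job in, once; it reports no verdict.
Trained networks look in a picture, given as the dict that the camera call returned (one of the last four; its "shot" number tells which), for a name from the list of things; names that differ only in an ending like _2 or _b are one class to them, and where a whole thing is asked for, a point or a joint stands for the part that bears it (a point fixed in the world has none). Each returns a list of dicts, best first, with "score" (0 to 1); they miss things now and then, are a little off and sometimes report something else, mostly with a low value. They report only what shows in the picture. A call takes as long as a camera call. They do not tell look-alikes from the thing itself.
- nets.spot_in(picture, name): "rect" ([left, top, right, bottom] in pixels, round what is visible of it).
- nets.outline_of(picture, name): "region" (384x512 bool, what is visible of it) and "rect" ([left, top, right, bottom] in pixels, round what is visible of it).
- nets.spot_point(picture, name): "location" ([column, row] in pixels: a listed point, or the origin of a listed thing).
The state is a dict: "t": time; "q": joint angles; "joint_vel": joint speeds; "joint_torque": joint torques, N m; "eef_pos": TCP position; "tool_rot": TCP orientation; "contact_force": force on the tool from outside, world axes, zero at the start; "torque": the same for the moment, N m; "gripper_width": opening from 0.0 (shut) to 1.0 (fully open).
Only numpy, scipy, OpenCV 4.12 (cv2) and the standard library are available. Lean on these libraries where they do the work, as an engineer would, in place of code of your own. Each camera call takes 0.05 s, during which the arm holds its last target.

## Working session

There is one attempt and no reset: what is moved stays moved. The work goes in short steps, Python scripts to look and compute and a tool call to move; the robot and the scene stay as the last step left them, time stands still between calls to the robot, and variables do not carry over. Pictures are saved under pics/ and viewed, and the job is handed in when it is done.

Besides the shell and the picture viewer there is one more tool, called after ">>>" in YAML: its name, and indented under it one key for each argument. apply_moves: Moves the arm, as the interface text tells. Scaled input: -1 to 1 covers 120 mm each way for a shift and 4 degrees each way for a turn. Its arguments: {"type":"object","properties":{"moves":{"type":"string"},"force":{"type":"number"}},"required":["moves"]}

```bash
mkdir -p pics
cat > h.py <<'E'
import numpy as np,cv2
from station import bot,imaging,nets
def K(p): return np.array([[p['fx'],0,p['cx']],[0,p['fy'],p['cy']],[0,0,1]],float)
def ray(p,uv):
    uv=np.array(uv,float).reshape(-1,1,2)
    n=cv2.undistortPoints(uv,K(p),np.array(p['dist_coeffs'],float)).reshape(-1,2)
    V=np.array(p['view']);R=V[:3,:3];t=V[:3,3]
    d=np.c_[n,np.ones(len(n))]@R
    return -R.T@t,d
def atz(p,uv,z):
    o,d=ray(p,uv)
    return o+d*((z-o[2])/d[:,2])[:,None]
def proj(p,X):
    V=np.array(p['view'])
    r,_=cv2.Rodrigues(V[:3,:3])
    return cv2.projectPoints(np.array(X,float).reshape(-1,3),r,V[:3,3],K(p),np.array(p['dist_coeffs'],float))[0].reshape(-1,2)
def save(img,n,s=1):
    cv2.imwrite('pics/'+n,cv2.resize(img[:,:,::-1],None,fx=s,fy=s,interpolation=cv2.INTER_CUBIC))
E
python3 - <<'E'
from h import *
print(bot.get_obs())
for c in('scene','top'):
    p=imaging.read_camera(c); save(p['image'],c+'0.png',1.5)
    o,_=ray(p,[[256,192]]);print(c,o,p['fx'],p['dist_coeffs'])
    for n in['dock','remote','knob','organizer','tin','vase','turtle']:
        print(n,[(round(d['score'],2),np.round(d['rect']).astype(int).tolist()) for d in nets.spot_in(p,n)])
    for n in['dock_pocket','shaft_tip','remote','knob','dock']:
        print(n,[(round(d['score'],2),np.round(d['location'],1).tolist()) for d in nets.spot_point(p,n)])
print(bot.get_obs()['t'])
E
```

```text
{'t': 0.0, 'q': array([-1.39409593,  0.47778677,  0.02234568,  1.55646975, -0.01151303,
        1.10930222, -0.08310727]), 'joint_vel': array([-2.96603097e-05, -7.96629229e-04, -5.49358188e-04,  5.43580651e-04,
        1.98399168e-03,  2.20372313e-03,  5.33232341e-05]), 'joint_torque': array([-2.63497677e-04, -5.96465492e+01,  1.60802275e+00, -2.81196839e+01,
        1.25496447e-02,  9.39669320e-03, -9.92920860e-06]), 'eef_pos': array([0.18949779, 0.64722646, 0.23032704]), 'tool_rot': array([ 6.00779942e-04,  8.00300532e-01,  5.99598378e-01, -6.95393395e-04]), 'contact_force': array([-0.50424528, -0.0206516 , -0.99604244]), 'torque': array([-0.03518306, -0.02348407, -0.04108277]), 'gripper_width': 0.9958978424782051}
scene [1.35232243 0.29467874 0.95776163] 440.87501741941577 [-0.10286764  0.          0.          0.          0.        ]
dock [(0.8, [216, 177, 281, 227])]
remote [(0.76, [347, 191, 376, 214]), (0.74, [306, 158, 355, 173]), (0.71, [388, 194, 410, 212])]
knob [(0.58, [163, 146, 179, 166])]
organizer [(0.89, [183, 234, 220, 289]), (0.19, [161, 149, 180, 166])]
tin [(0.58,
[... 311 characters left out ...]
0.75, [172.7, 159.5]), (0.39, [263.8, 205.6])]
dock [(0.7, [252.9, 201.9])]
top [0.29378163 0.03214113 1.30517838] 481.2104539862793 [-0.07918422  0.          0.          0.          0.        ]
dock []
remote [(0.94, [143, 205, 178, 243]), (0.57, [170, 263, 222, 289])]
knob [(0.66, [373, 241, 389, 260])]
organizer [(0.34, [144, 202, 178, 244])]
tin [(0.6, [356, 133, 382, 161])]
vase [(0.92, [156, 118, 181, 151]), (0.45, [292, 99, 307, 154])]
turtle [(0.59, [222, 114, 243, 136])]
dock_pocket [(0.89, [258.4, 203.6])]
shaft_tip [(0.37, [295.3, 204.4])]
remote [(0.81, [195.5, 279.4]), (0.79, [120.4, 231.8]), (0.68, [160.3, 224.1])]
knob [(0.55, [379.2, 248.6])]
dock [(0.66, [276.5, 202.4])]
1.3
```

View pics/scene0.png

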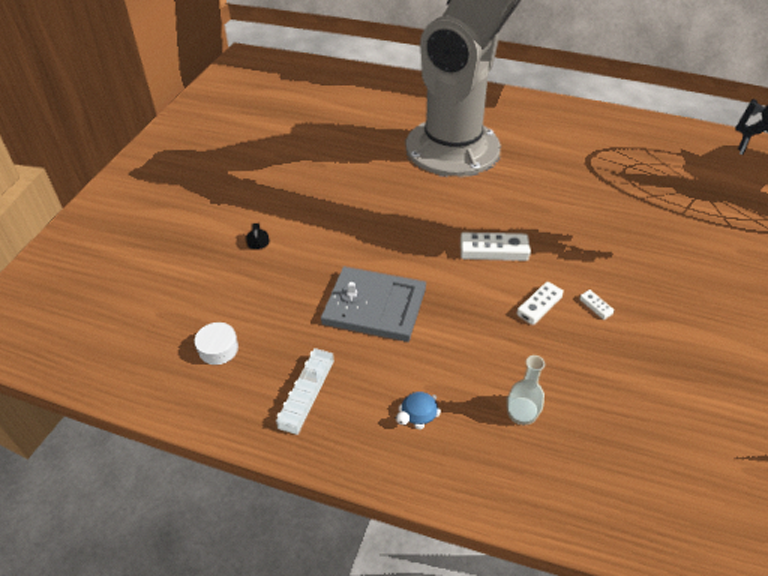

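View pics/top0.png

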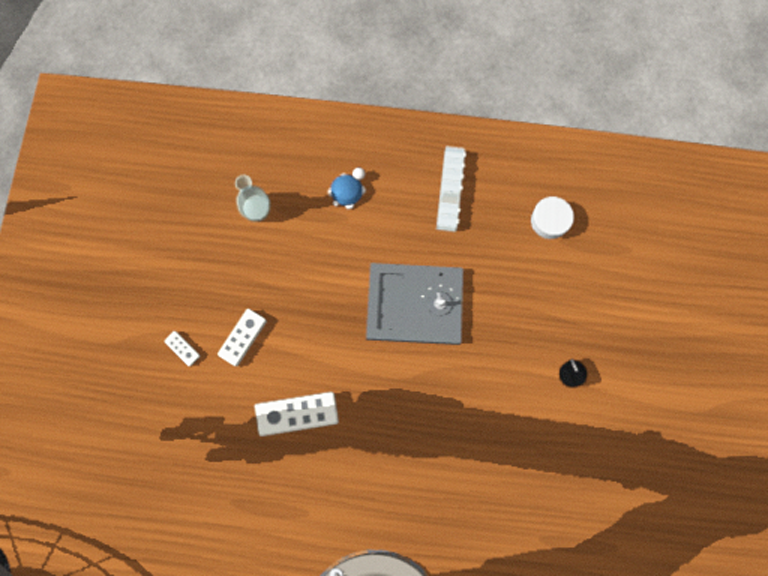

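In the top view (raw pixels) there are three remotes: small at (121,232), medium at (161,225) and large at (197,276). There is one knob at (382,249). The dock is at (277,203), with its pocket on the left (+y) and its shaft at (294,201). Next I'll measure the remotes' sizes.

Run:
```python
from h import *
p=imaging.read_camera('top');im=p['image']
np.save('top.npy',im)
hsv=cv2.cvtColor(im,cv2.COLOR_RGB2HSV)
m=((hsv[...,1]<60)&(hsv[...,2]>110)).astype(np.uint8)
for (x,y) in [(121,232),(161,225),(197,276)]:
    w=np.zeros_like(m);w[y-32:y+32,x-36:x+36]=1
    n,l,s,c=cv2.connectedComponentsWithStats(m*w)
    k=1+np.argmax(s[1:,4]); 
    cs,_=cv2.findContours((l==k).astype(np.uint8),cv2.RETR_EXTERNAL,cv2.CHAIN_APPROX_NONE)
    pts=max(cs,key=len).reshape(-1,2)
    P=atz(p,pts,0.02)[:,:2]
    r=cv2.minAreaRect((P*1000).astype(np.float32))
    print((x,y),r, s[k,4])
# dock outline
dm=((hsv[...,1]<70)&(hsv[...,2]<140)&(hsv[...,2]>40)).astype(np.uint8);w=np.zeros_like(m);w[165:240,235:320]=1
n,l,s,c=cv2.connectedComponentsWithStats(dm*w);k=1+np.argmax(s[1:,4])
cs,_=cv2.findContours((l==k).astype(np.uint8),cv2.RETR_EXTERNAL,cv2.CHAIN_APPROX_NONE)
P=atz(p,max(cs,key=len).reshape(-1,2),0.02)[:,:2];print('dock',cv2.minAreaRect((P*1000).astype(np.float32)))
for n,z in[('dock_pocket',.013),('shaft_tip',.05),('remote',0),('knob',0)]:
    for d in nets.spot_point(p,n): print(n,d['score'],atz(p,[d['location']],z))
s=imaging.read_camera('scene')
for n,z in[('dock_pocket',.013),('shaft_tip',.05),('remote',0),('knob',0)]:
    for d in nets.spot_point(s,n): print('scene',n,d['score'],atz(s,[d['location']],z))
a=cv2.resize(im[165:240,235:320],(510,450),interpolation=cv2.INTER_CUBIC);b=cv2.resize(im[230:270,362:402],(280,280),interpolation=cv2.INTER_CUBIC)
c=np.zeros((450,790,3),np.uint8);c[:,:510]=a;c[:280,510:]=b;save(c,'crop1.png')
si=s['image'];a=cv2.resize(si[170:235,205:290],(510,390),interpolation=cv2.INTER_CUBIC);b=cv2.resize(si[140:175,155:195],(280,245),interpolation=cv2.INTER_CUBIC)
c=np.zeros((450,790,3),np.uint8);c[:390,:510]=a;c[:245,510:]=b;save(c,'crop2.png')
c=im[185:305,100:240];save(c,'crop3.png',4)
```

```text
(121, 232) ((426.27044677734375, 397.27197265625), (67.22859954833984, 26.339235305786133), 53.51042938232422) 258
(161, 225) ((459.5636901855469, 292.56829833984375), (42.774234771728516, 100.57128143310547), 64.9091567993164) 584
(197, 276) ((336.4016418457031, 176.41465759277344), (56.873111724853516, 141.87391662597656), 16.18522834777832) 1057
dock ((557.8519287109375, -10.526908874511719), (141.80322265625, 170.02781677246094), 3.6559336185455322)
dock_pocket 0.78 [[0.54701105 0.03389371 0.013     ]]
shaft_tip 0.53 [[ 0.54981105 -0.04985469  0.05      ]]
remote 0.81 [[0.4625465  0.29559137 0.        ]]
remote 0.81 [[0.33906936 0.1827985  0.        ]]
remote 0.64 [[0.43194018 0.39985435 0.        ]]
knob 0.72 [[ 0.46014727 -0.29977141  0.        ]]
scene dock_pocket 0.85 [[0.5657106  0.03464222 0.013     ]]
scene shaft_tip 0.4 [[ 0.56085098 -0.04599932  0.05      ]]
scene remote 0.76 [[3.52374040e-01 1.76307697e-01 1.11022302e-16]]
scene remote 0.72 [[0.46234066 0.29903844 0.        ]]
scene remote 0.48 [[4.31375165e-01 4.01468720e-01 1.11022302e-16]]
scene knob 0.49 [[ 0.47057916 -0.30651421  0.        ]]
```

View pics/crop1.png

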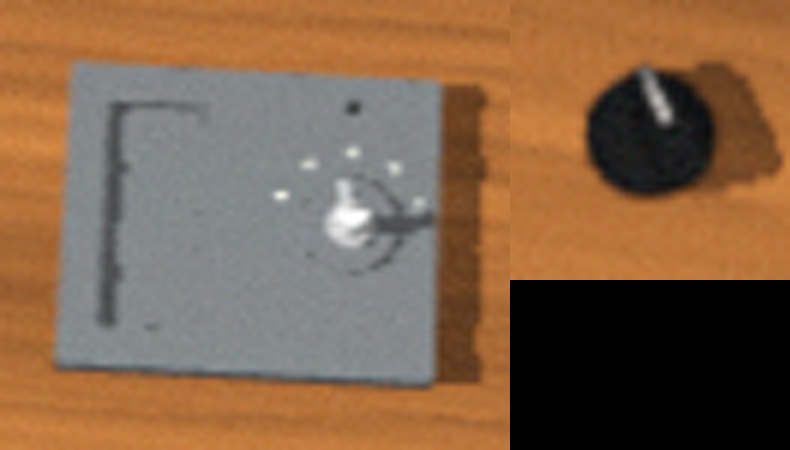

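View pics/crop2.png

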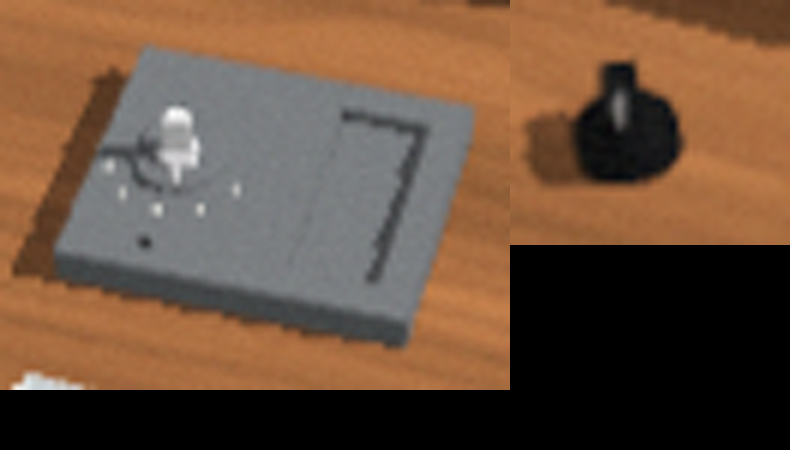

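View pics/crop3.png

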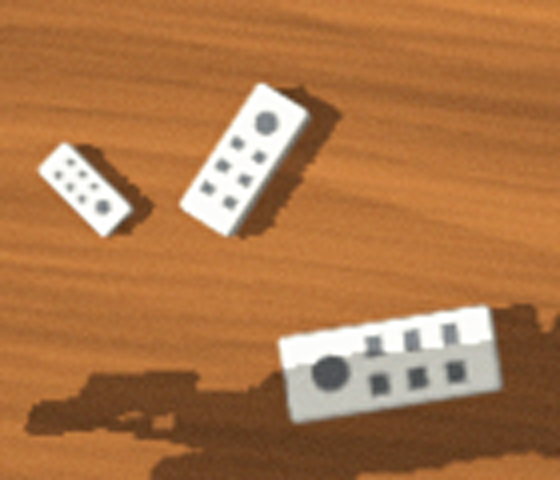

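The medium remote at (161,225) measures about 100 x 42 mm, so it is the one meant. The large one measures about 142 x 57 mm and the small one 67 x 26 mm. Next I'll fit accurate poses by matching silhouettes in both cameras.

```bash
cat > fit.py <<'E'
from h import *
from scipy.optimize import minimize
def rbox(l,w,h,r):
    P=[]
    for sx in(-1,1):
        for sy in(-1,1):
            for z0,sz in((r,-1),(h-r,1)):
                c=np.array([sx*(l/2-r),sy*(w/2-r),z0])
                if r==0: P.append(c);continue
                for a in np.linspace(0,np.pi/2,5):
                    for b in np.linspace(0,np.pi/2,5):
                        P.append(c+r*np.array([sx*np.cos(a)*np.cos(b),sy*np.sin(a)*np.cos(b),sz*np.sin(b)]))
    return [np.array(P)]
def knobm():
    a=np.linspace(0,2*np.pi,60)[:-1]
    sk=np.array([[.024*np.cos(t),.024*np.sin(t),z] for t in a for z in(0,.017)])
    g=np.array([[x,y,z] for x,y in((-.022,.008),(-.022,-.008),(.013,.008),(.013,-.008),(.025,0.001),(.025,-.001)) for z in(.017,.035)])
    return [sk,g]
def cov(p,parts,x,y,z,yaw,roi,S=8):
    x0,y0,x1,y1=roi
    m=np.zeros(((y1-y0)*S,(x1-x0)*S),np.uint8)
    c,s=np.cos(yaw),np.sin(yaw);R=np.array([[c,-s,0],[s,c,0],[0,0,1]])
    for P in parts:
        uv=proj(p,P@R.T+[x,y,z])
        q=cv2.convexHull(uv.astype(np.float32)).reshape(-1,2)
        q=((q+0.5-[x0,y0])*S-0.5)*16
        cv2.fillConvexPoly(m,np.round(q).astype(np.int32),1,shift=4)
    return cv2.GaussianBlur(cv2.resize(m.astype(np.float32),(x1-x0,y1-y0),interpolation=cv2.INTER_AREA),(3,3),0.5)
def obs(p,roi,kind):
    x0,y0,x1,y1=roi;im=p['image'][y0:y1,x0:x1]
    hsv=cv2.cvtColor(im,cv2.COLOR_RGB2HSV).astype(float)
    if kind=='grey':
        # chroma ratio b/r : wood low, grey ~1
        f=im[...,2].astype(float)/(im[...,0].astype(float)+1)
        return np.clip((f-.4)/(.8-.4),0,1)
    v=im.max(2).astype(float)
    return np.clip((90-v)/(90-35),0,1)
def fit(cams,parts,x0,z,kind,fixed=None,pad=8,verbose=True):
    out=[]
    def roi(p,x):
        c,s=np.cos(x[2]),np.sin(x[2]);R=np.array([[c,-s,0],[s,c,0],[0,0,1]])
        uv=proj(p,np.vstack(parts)@R.T+[x[0],x[1],z])
        a=np.floor(uv.min(0)).astype(int)-pad;b=np.ceil(uv.max(0)).astype(int)+pad
        return max(a[0],0),max(a[1],0),min(b[0],512),min(b[1],384)
    rs=[roi(p,x0) for p in cams];os=[obs(p,r,kind) for p,r in zip(cams,rs)]
    def f(v):
        return sum(((cov(p,parts,v[0]/1000,v[1]/1000,z,v[2]/100,r)-o)**2).sum() for p,r,o in zip(cams,rs,os))
    v0=np.array([x0[0]*1000,x0[1]*1000,x0[2]*100])
    best=None
    for d in (0,-10,10):
        s=np.array([v0+[0,0,d]]*4);s[1,0]+=5;s[2,1]+=5;s[3,2]+=6
        r=minimize(f,v0,method='Nelder-Mead',options=dict(initial_simplex=s,xatol=.02,fatol=.01,maxiter=300))
        if best is None or r.fun<best.fun:best=r
    v=best.x
    return v[0]/1000,v[1]/1000,v[2]/100,best.fun
E
cat > m.py <<'E'
from fit import *
t=imaging.read_camera('top');s=imaging.read_camera('scene')
for nm,parts,x0,z,k in [('dock',rbox(.14,.17,.02,0),(.555,-.01,0.06),0,'grey'),('remote',rbox(.1,.04,.02,.003),(.462,.295,-.5),0,'grey'),('knob',knobm(),(.462,-.305,.2),0,'dark')]:
    for c,n in(([t],'top'),([s],'scene'),([t,s],'both')):
        r=fit(c,parts,x0,z,k); print(nm,n,np.round([r[0]*1000,r[1]*1000,np.degrees(r[2]),r[3]],2))
E
python3 m.py
```

```text
dock top [559.43 -10.25   3.61  13.5 ]
dock scene [558.61  -9.81   3.49  27.72]
dock both [559.2  -10.     3.7   44.68]
remote top [460.36 294.74 -25.04   8.85]
remote scene [459.67 294.13 -25.12   8.46]
remote both [460.26 294.4  -24.87  18.84]
knob top [ 464.19 -308.08   19.08   32.81]
knob scene [ 465.31 -307.68   26.98   19.09]
knob both [ 464.56 -307.86   28.7    52.13]
```

Run:
```python
from fit import *
ts=[imaging.read_camera('top') for _ in range(6)];ss=[imaging.read_camera('scene') for _ in range(6)]
t=ts[0];s=ss[0]
T=np.mean([a['image'] for a in ts],0);S=np.mean([a['image'] for a in ss],0)
np.savez('avg.npz',T=T,S=S)
import pickle
pickle.dump([{k:v for k,v in a.items() if k!='image'} for a in (t,s)],open('cal.pkl','wb'))
def crop(I,p,x0,y0,x1,y1,k,name,gain=1,lo=0,polys=[]):
    c=np.clip((I[y0:y1,x0:x1]-lo)*gain,0,255).astype(np.uint8)
    c=cv2.resize(c,None,fx=k,fy=k,interpolation=cv2.INTER_CUBIC)
    for P,col in polys:
        q=((proj(p,P)+.5-[x0,y0])*k-.5).astype(int)
        cv2.polylines(c,[q.reshape(-1,1,2)],False,col,1)
    save(c,name)
yaw=np.radians(3.63);O=np.array([.5593,-.0100,0]);R=np.array([[np.cos(yaw),-np.sin(yaw),0],[np.sin(yaw),np.cos(yaw),0],[0,0,1]])
w=lambda L:np.array(L)@R.T+O
def rect(cx,cy,l,wd,z): return w([[cx+a*l/2,cy+b*wd/2,z] for a,b in((-1,-1),(1,-1),(1,1),(-1,1),(-1,-1))])
cy=.045
polys=[(rect(0,0,.14,.17,.02),(255,255,0)),(rect(0,cy,.104,.044,.02),(255,0,0)),(rect(0,cy,.104,.044,.013),(0,255,0)),
 (w([[.007*np.cos(a),cy-.09+.007*np.sin(a),.05] for a in np.linspace(0,6.283,40)]),(0,0,255)),
 (w([[.022*np.cos(a),cy-.09+.022*np.sin(a),.024] for a in np.linspace(0,6.283,40)]),(0,255,255))]
crop(T,t,238,168,314,236,10,'dT.png',1.6,40,polys)
crop(S,s,210,172,286,230,10,'dS.png',1.6,40,polys)
crop(T,t,238,168,314,236,10,'dT_.png',1.6,40)
crop(S,s,210,172,286,230,10,'dS_.png',1.6,40)
# knob
yk=np.radians(28.7)
# white line
for I,p,(x0,y0,x1,y1),n in((T,t,(365,233,400,268),'T'),(S,s,(155,140,190,175),'S')):
    sub=I[y0:y1,x0:x1];mn=sub.min(2);v=sub.max(2);sat=(v-mn)/(v+1)
    m=(sat<.3)&(mn>60)
    yy,xx=np.nonzero(m);wt=mn[m]
    P=atz(p,np.c_[xx+x0,yy+y0],.035)[:,:2];c=np.average(P,0,wt);C=np.cov((P-c).T,aweights=wt);e,V=np.linalg.eigh(C)
    print(n,m.sum(),c,np.degrees(np.arctan2(V[1,1],V[0,1])),np.sqrt(e))
    Rk=np.array([[np.cos(yk),-np.sin(yk),0],[np.sin(yk),np.cos(yk),0],[0,0,1]])
    wk=lambda L:np.array(L)@Rk.T+[.4646,-.3079,0]
    a=np.linspace(0,6.283,40)
    pk=[(wk(np.c_[.024*np.cos(a),.024*np.sin(a),0*a+z]),(255,0,0)) for z in(0,.017)]+[(wk([[x,y,.035] for x,y in((-.022,-.008),(.013,-.008),(.025,0),(.013,.008),(-.022,.008),(-.022,-.008))]),(0,255,0))]
    crop(I,p,x0,y0,x1,y1,14,'k%s.png'%n,2.5,10,pk)
a=cv2.imread('pics/kT.png');b=cv2.imread('pics/kS.png');c=np.hstack([a,b]);cv2.imwrite('pics/k.png',cv2.resize(c,(796,398)))
```

```text
T 21 [ 0.47477246 -0.30227306] -152.67319130464344 [0.00181524 0.00605413]
S 10 [ 0.47404035 -0.30145038] -147.70989337136658 [0.00180944 0.00640475]
```

View pics/dT.png

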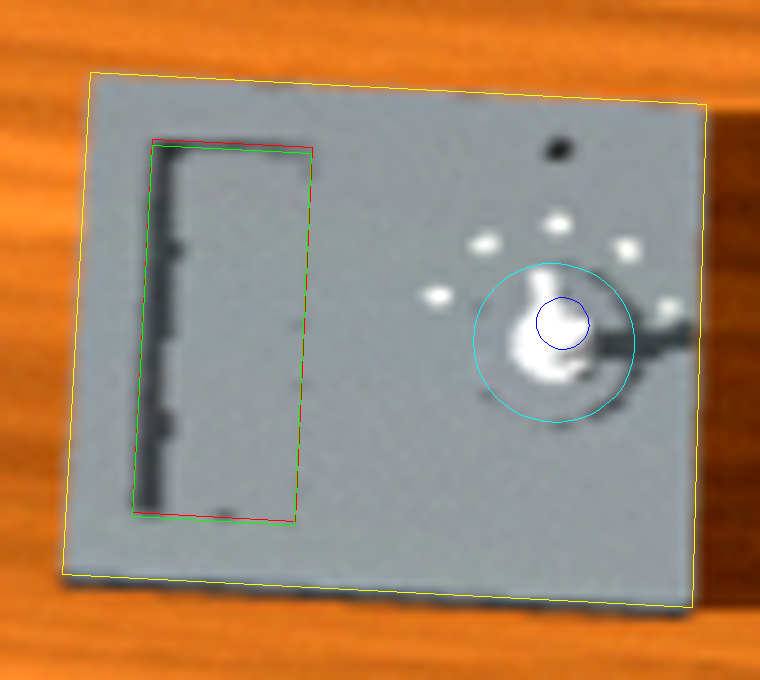

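View pics/dS.png

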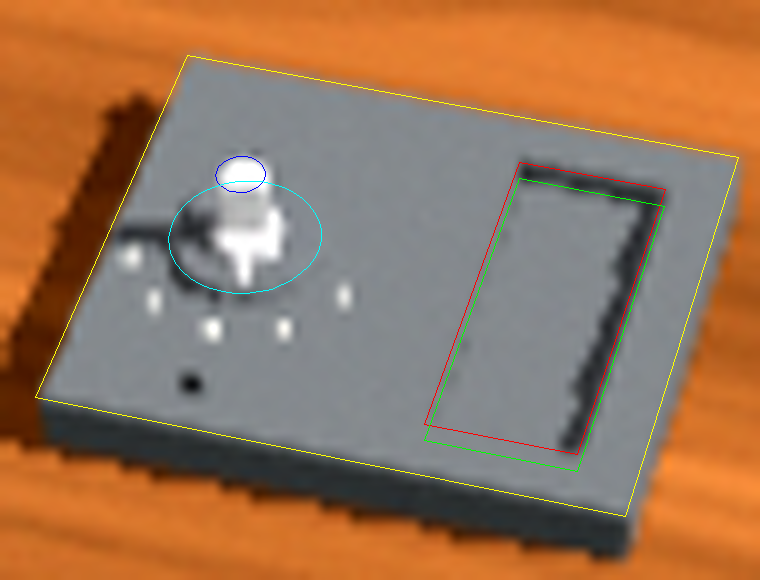

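View pics/k.png

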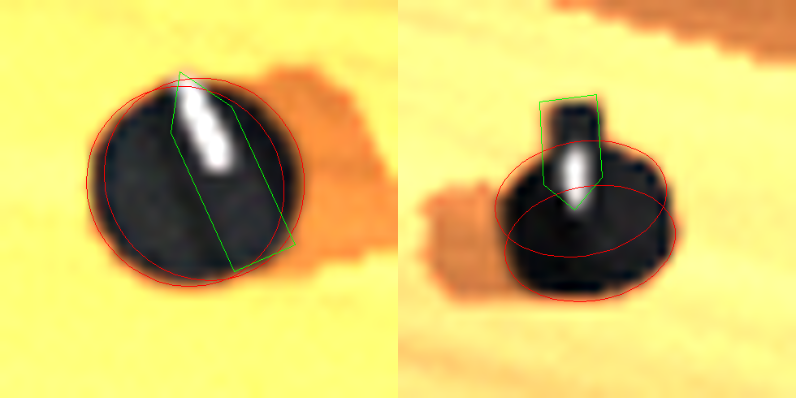

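View pics/dT_.png

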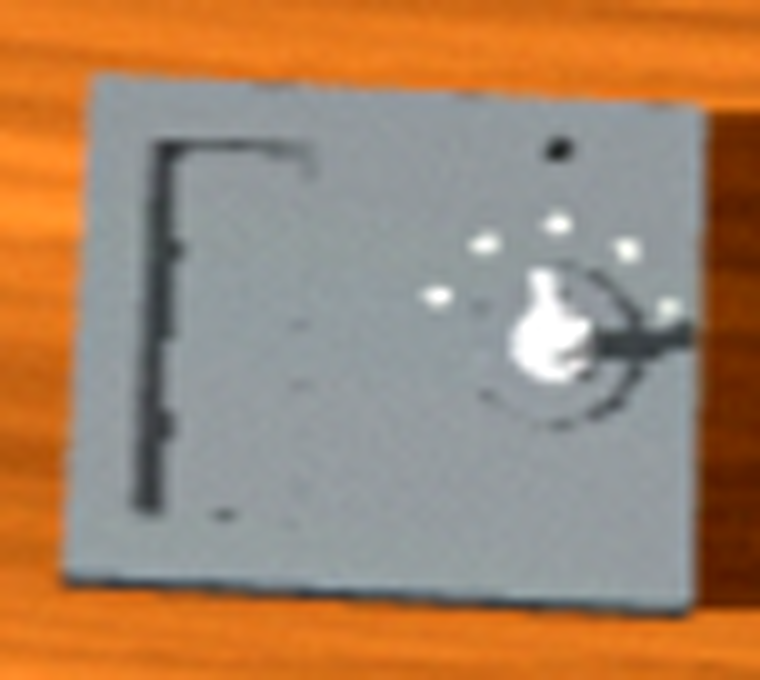

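The fits are consistent with each other. The dock is at (559.3, -10.0) mm with yaw 3.63°, and the overlay puts the pocket centre at local y +45 mm and the shaft at local y -45 mm. The remote is at (460.3, 294.5) mm, yaw -25.0°. The knob is at (464.6, -307.9) mm, yaw about 28.7°. Next I'll measure the tab direction and start towards the remote.

Run:
```python
from h import *
import pickle
from scipy.optimize import least_squares
t,s=pickle.load(open('cal.pkl','rb'))
yaw=np.radians(3.63);ax=np.array([.5593+.045*np.sin(yaw),-.01-.045*np.cos(yaw)]);print('axis',ax)
for a,b in(((291.6,194.8),(233.9,200.2)),((291.65,196.2),(233.9,198.6))):
    r=least_squares(lambda X:np.r_[proj(t,X)[0]-a,proj(s,X)[0]-b],[.57,-.05,.03]);X=r.x
    print(X,r.fun,np.degrees(np.arctan2(*(X[:2]-ax)[::-1])),np.hypot(*(X[:2]-ax)))
    for z in(.024,.028,.032):
        for p,q in((t,a),(s,b)):
            P=atz(p,[q],z)[0,:2]-ax;print(z,np.round(P*1000,1),np.degrees(np.arctan2(P[1],P[0])))
```

```text
axis [ 0.56214909 -0.05490972]
[ 0.58087017 -0.04880602  0.02447716] [-0.1686162   0.03212121 -0.17868659 -0.01936853] 18.057685081096384 0.019690958921258935
0.024 [19.   5.6] 16.515839731261792
0.024 [18.2  6.4] 19.447212063115337
0.028 [18.1  5.9] 18.01960509499904
0.028 [21.5  7.9] 20.15911843838028
0.032 [17.2  6.1] 19.65106319613874
0.032 [24.9  9.4] 20.677477101809682
[ 0.57670925 -0.04967986  0.02651568] [ 0.01566804 -0.00298368  0.01665834  0.00180601] 19.757762661530005 0.015470931012716137
0.024 [15.1  5.1] 18.69405148299944
0.024 [12.5  4.3] 18.82282404527048
0.028 [14.2  5.4] 20.677496644698234
0.028 [15.8  5.7] 19.931700149419203
0.032 [13.3  5.6] 22.863130430020224
0.032 [19.1  7.2] 20.646250113838402
```

>>> apply_moves:
  moves: "-0.4 0 0 0 0 0 0.73; -0.4 0 0 0 0 0 0.73; -0.4 0 0 0 0 0 0.72; -0.4 -0.143 0.273 0.05 0 0 0; -0.4 -0.143 0.273 0.05 0 0 0; -0.4 -0.143 0.273 0.05 0 0 0; -0.4 -0.143 0.273 0.05 0 0 0; -0.4 -0.143 0.273 0.05 0 0 0; -0.4 -0.143 0.273 0.05 0 0 0; -0.4 -0.143 0.273 0.05 0 0 0; -0.4 -0.143 0.273 0.05 0 0 0; -0.4 -0.143 0.273 0.05 0 0 0"
  force: 40

```text
t: 3.5
eef_pos: [0.3923, 0.3817, 0.1773]
tool_rot: [-0.0, 0.844, 0.537, 0.0]
contact_force: [1.8, -0.1, 0.4]
gripper_width: 0.697
```

>>> apply_moves:
  moves: "-0.4 -0.14 0.273 0.1 0 0 0; -0.4 -0.14 0.273 0.1 0 0 0; -0.4 -0.14 0.273 0.1 0 0 0; -0.4 0 0 0.2 0 0 0; -0.4 0 0 0 0 0 0; -0.4 0 0 0 0 0 0"

```text
t: 4.0
eef_pos: [0.4585, 0.2955, 0.1167]
tool_rot: [-0.0, 0.844, 0.537, -0.001]
contact_force: [-0.4, -0.3, -0.9]
gripper_width: 0.702
```

```bash
cat > see.py <<'E'
from h import *
import sys
n=sys.argv[1]
o=bot.get_obs();w,x,y,z=o['tool_rot'];print(o['t'],o['eef_pos'],2*np.degrees(np.arctan2(y,x)),np.round(o['q'],3),np.round(o['contact_force'],1),o['gripper_width'])
c=[float(a) for a in sys.argv[2:5]]
ims=[]
for k in('top','scene'):
    p=imaging.read_camera(k);u,v=proj(p,[c])[0];u,v=int(u),int(v)
    im=cv2.copyMakeBorder(p['image'],40,40,40,40,cv2.BORDER_CONSTANT)[v:v+80,u:u+80]
    ims.append(cv2.resize(im,(396,396),interpolation=cv2.INTER_CUBIC));print(k,'crop origin',u-40,v-40)
save(np.hstack(ims),n)
E
python3 see.py a1.png .46 .294 .06
```

```text
4.0 [0.45851485 0.29546232 0.11670809] 64.93012776929807 [-0.814  0.411  0.159  1.976 -0.092  0.764  0.532] [-0.4 -0.3 -0.9] 0.701744546951031
top crop origin 117 181
scene crop origin 322 149
```

View pics/a1.png

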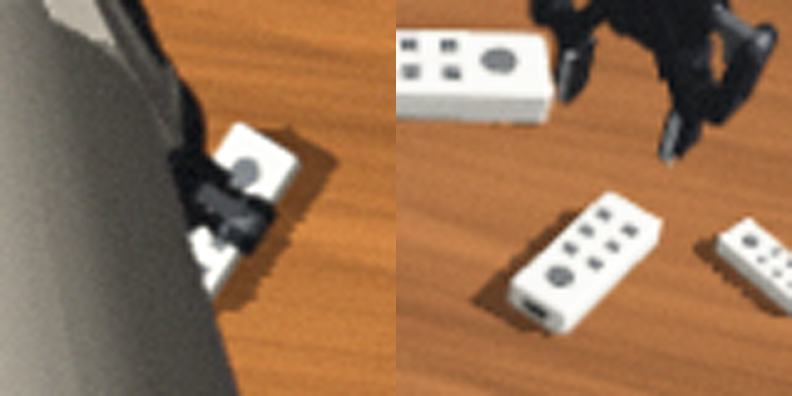

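The left (top) view shows the gripper over the medium remote with a finger on either side. The right (scene) view shows the remote below the fingers, undisturbed. I'll descend and grip.

>>> apply_moves:
  moves: "-0.4 0 0.016 0.2 0 0 0; -0.4 0 0 0.2 0 0 0; -0.4 0 0 0.2 0 0 0; -0.4 0 0 0.2 0 0 0; -0.4 0 0 0.13 0 0 0; -0.4 0 0 0 0 0 0; 0.4 0 0 0 0 0 0; 0.4 0 0 0 0 0 0; 0.4 0 0 0 0 0 0; 0.4 0 0 0 0 0 0; 0.4 0 0 0 0 0 0; 0.4 0 0 0 0 0 0"

```text
t: 5.1
eef_pos: [0.4618, 0.2962, 0.0073]
tool_rot: [-0.0, 0.843, 0.537, 0.001]
contact_force: [-1.6, 0.5, 8.2]
gripper_width: 0.454
```

```bash
python3 see.py a2.png .46 .294 .02
```

```text
5.1 [0.46175908 0.29619806 0.00734781] 64.98083224708857 [-0.778  0.59   0.12   2.018 -0.132  0.538  0.569] [-1.6  0.5  8.2] 0.4535916005446589
top crop origin 120 184
scene crop origin 320 159
```

View pics/a2.png

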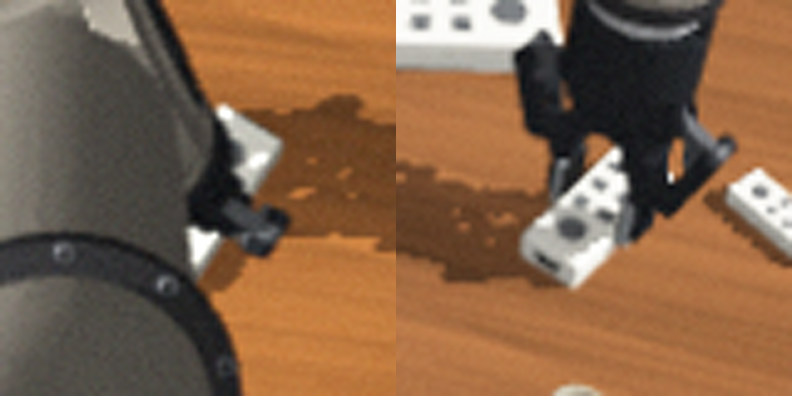

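>>> apply_moves:
  moves: "0.4 0 0 0 0 0 0; 0.4 0 0 0 0 0 0; 0.4 0 0 -0.1 0 0 0; 0.4 0 0 -0.2 0 0 0; 0.4 0 0 -0.2 0 0 0; 0.4 0 0 -0.1 0 0 0; 0.4 0 0 0 0 0 0"

```text
t: 5.78
eef_pos: [0.4627, 0.2962, 0.0811]
tool_rot: [-0.0, 0.844, 0.537, 0.003]
contact_force: [0.1, -0.4, -1.4]
gripper_width: 0.455
```

```bash
python3 see.py a3.png .46 .294 .09
```

```text
5.7833 [0.46271842 0.29619156 0.0810564 ] 64.94031063431858 [-0.802  0.467  0.151  1.994 -0.108  0.682  0.549] [ 0.1 -0.4 -1.4] 0.4553896317687631
top crop origin 115 180
scene crop origin 324 142
```

View pics/a3.png

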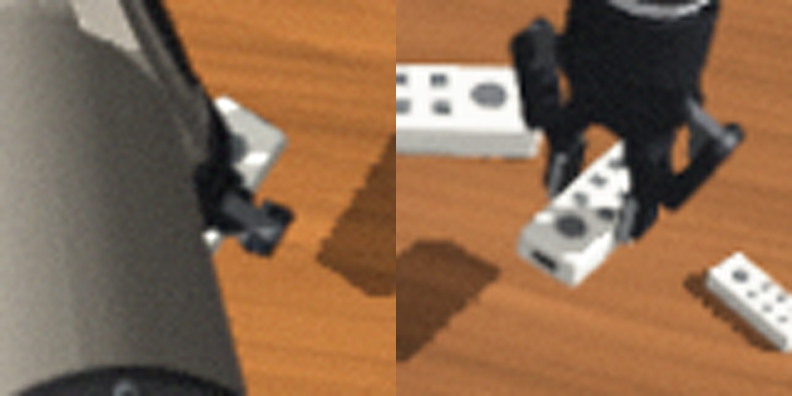

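The remote is held level and square in the jaws. I'll turn and carry it over the pocket.

>>> apply_moves:
  moves: "0.4 0 0 -0.05 0 0 -0.9; 0.4 0 0 -0.05 0 0 -0.9; 0.4 0 0 0 0 0 -0.9; 0.4 0 0 0 0 0 -0.9; 0.4 0 0 0 0 0 -0.9; 0.4 0 0 0 0 0 -0.9; 0.4 0 0 0 0 0 -0.9; 0.4 0 0 0 0 0 -0.87; 0.4 -0.278 0.08 0 0 0 0; 0.4 -0.278 0.08 0 0 0 0; 0.4 -0.278 0.08 0 0 0 0; 0.4 -0.278 0.08 0 0 0 0"

```text
t: 6.88
eef_pos: [0.5068, 0.1626, 0.0881]
tool_rot: [-0.001, 0.684, 0.73, -0.001]
contact_force: [0.7, 0.2, -1.4]
gripper_width: 0.455
```

>>> apply_moves:
  moves: "0.4 -0.278 0.08 0 0 0 0; 0.4 -0.278 0.08 0 0 0 0; 0.4 -0.278 0.08 0 0 0 0; 0.4 -0.278 0.08 0 0 0 0; 0.4 0 0 0.1 0 0 0; 0.4 0 0 0.1 0 0 0; 0.4 0 0 0.1 0 0 0; 0.4 0 0 0 0 0 0; 0.4 0 0 0 0 0 0"

```text
t: 7.63
eef_pos: [0.5528, 0.0352, 0.0521]
tool_rot: [-0.001, 0.683, 0.73, -0.001]
contact_force: [-0.1, -0.1, -0.9]
gripper_width: 0.46
```

```bash
python3 see.py a4.png .557 .03 .04
```

```text
7.6333 [0.55280108 0.03519841 0.05205734] 93.79252050531737 [-0.222  0.52   0.059  1.984 -0.05   0.643  1.506] [-0.1 -0.1 -0.9] 0.45968158634571565
top crop origin 221 158
scene crop origin 222 156
```

View pics/a4.png

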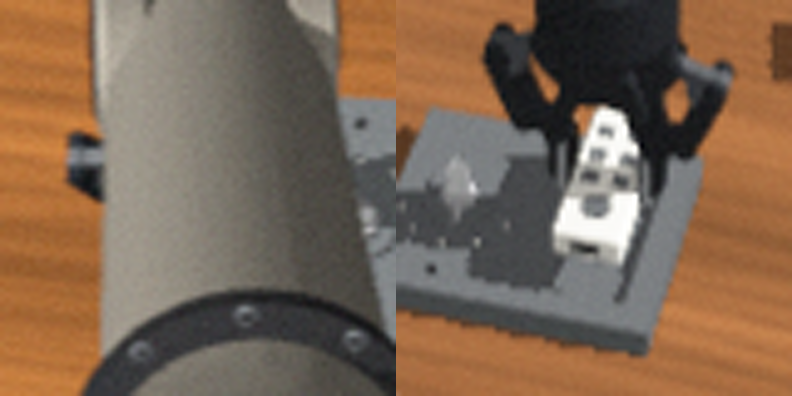

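```bash
cat > rem.py <<'E'
from fit import *
o=bot.get_obs();e=o['eef_pos'];w,x,y,z=o['tool_rot'];jy=2*np.arctan2(y,x);yaw=jy-np.pi/2
n=4
ss=[imaging.read_camera('scene') for _ in range(n)];s=ss[0];s['image']=np.mean([a['image'] for a in ss],0)
def box(lo,hi):
    return np.array([[a,b,c] for a in(lo,hi) for b in(-.02,.02) for c in(0,.02)])
full=rbox(.1,.04,.02,.003)
zb=e[2]-.0073
def T(P,x,y,yw,z=zb):
    c,s_=np.cos(yw),np.sin(yw);R=np.array([[c,-s_,0],[s_,c,0],[0,0,1]]);return P@R.T+[x,y,z]
# region: near-end: project local box x .025...065, enlarge
reg=proj(s,T(box(.022,.056),e[0],e[1],yaw));a=np.floor(reg.min(0)).astype(int)-3;b=np.ceil(reg.max(0)).astype(int)+4
roi=(a[0],a[1],b[0],b[1])
im=s['image'][a[1]:b[1],a[0]:b[0]].astype(float)
# mask pixels: within dilated hull of near end
m=np.zeros(im.shape[:2],np.uint8);cv2.fillConvexPoly(m,(cv2.convexHull(reg.astype(np.float32)).reshape(-1,2)-a).astype(np.int32),1);m=cv2.dilate(m,np.ones((7,7)))
# white top + front face are bright (>~150)
obsv=np.clip((im.min(2)-110)/(170-110),0,1)
def f(v):
    return (m*(cov(s,[T(full[0],v[0]/1000,v[1]/1000,v[2]/100)],0,0,0,0,roi)-obsv)**2).sum()
v0=np.array([e[0]*1000,e[1]*1000,yaw*100]);S=np.array([v0]*4);S[1,0]+=4;S[2,1]+=4;S[3,2]+=4
r=minimize(f,v0,method='Nelder-Mead',options=dict(initial_simplex=S))
print('tcp',e*1000,np.degrees(yaw),'remote fit',r.x[:2],np.degrees(r.x[2]/100),r.fun,f(v0))
def vis(v,name):
    x0,y0,x1,y1=222,170,302,230;k=9
    c=cv2.resize(np.clip(s['image'][y0:y1,x0:x1],0,255).astype(np.uint8),None,fx=k,fy=k,interpolation=cv2.INTER_CUBIC)
    B=box(-.05,.05)
    q=((proj(s,T(B,v[0]/1000,v[1]/1000,v[2]/100))+.5-[x0,y0])*k-.5).astype(int)
    for i,j in((1,3),(3,7),(7,5),(5,1),(4,6),(4,5),(6,7)): cv2.line(c,tuple(map(int,q[i])),tuple(map(int,q[j])),(255,0,0),1)
    ya=np.radians(3.63);P=np.array([[a_*.052,.045+b_*.022,.02] for a_,b_ in((-1,-1),(1,-1),(1,1),(-1,1))])
    q=((proj(s,T(P,.5593,-.01,ya,0))+.5-[x0,y0])*k-.5).astype(int);cv2.polylines(c,[q.reshape(-1,1,2)],True,(0,255,0),1)
    save(c,name)
import sys
vis(r.x,sys.argv[1])
E
python3 rem.py r1.png
```

```text
tcp [554.23096912  34.92158959  53.568508  ] 3.7609436263940452 remote fit [551.54028956  33.95536436] 4.1465471437978945 45.282911737078294 47.5545571895309
```

View pics/r1.png

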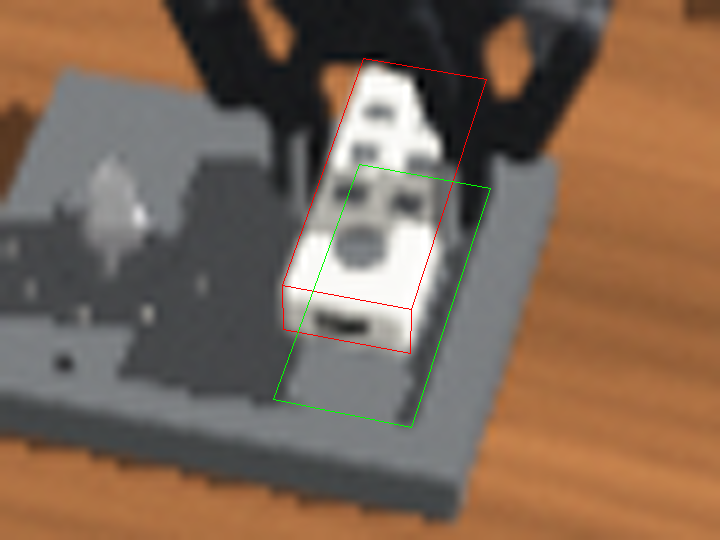

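>>> apply_moves:
  moves: "0.4 0.003 0.029 0.06 0 0 0; 0.4 0 0 0.06 0 0 0; 0.4 0 0 0.06 0 0 0; 0.4 0 0 0 0 0 0; 0.4 0 0 0 0 0 0; 0.4 0 0 0 0 0 0; 0.4 0 0 0 0 0 0"

```text
t: 8.52
eef_pos: [0.558, 0.0341, 0.0322]
tool_rot: [0.0, 0.684, 0.729, 0.0]
contact_force: [0.6, 0.6, -0.4]
gripper_width: 0.457
```

```bash
python3 rem.py r2.png
```

```text
tcp [558.04600084  34.13465585  32.20145618] 3.63644196376892 remote fit [554.41989332  32.51188774] 4.779350981704395 44.42501828398666 49.76294824503068
```

View pics/r2.png

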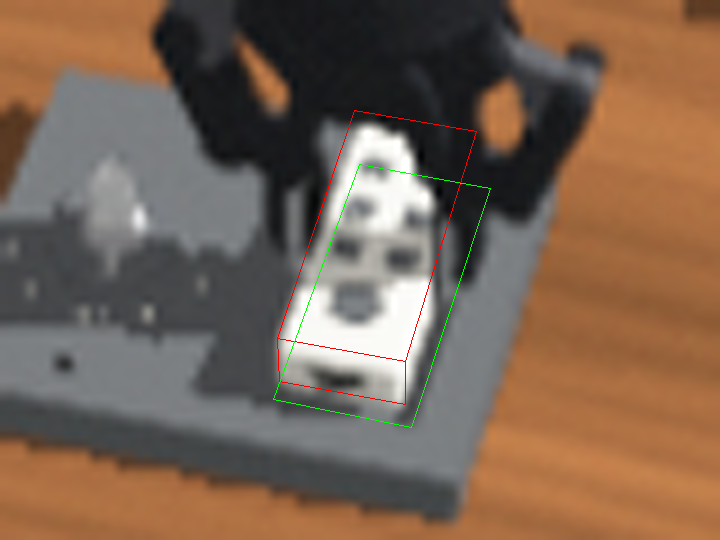

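```bash
cat > ov.py <<'E'
from h import *
import sys
# args: name x y yawdeg zb
n=sys.argv[1];x,y,ya,zb=[float(a) for a in sys.argv[2:6]]
I=[imaging.read_camera('scene') for _ in range(4)];s=I[0];im=np.clip(np.mean([a['image'] for a in I],0),0,255).astype(np.uint8)
o=bot.get_obs();print(o['t'],o['eef_pos'],o['contact_force'])
x0,y0,x1,y1=245,180,275,218;k=13
def T(P,x,y,yw,z):
    c,s_=np.cos(yw),np.sin(yw);R=np.array([[c,-s_,0],[s_,c,0],[0,0,1]]);return np.array(P)@R.T+[x,y,z]
c=cv2.resize(im[y0:y1,x0:x1],None,fx=k,fy=k,interpolation=cv2.INTER_CUBIC);d=c.copy()
px=lambda P:((proj(s,P)+.5-[x0,y0])*k-.5).astype(int)
B=[[a,b,cc] for a in(-.05,.05) for b in(-.02,.02) for cc in(0,.02)]
q=px(T(B,x/1000,y/1000,np.radians(ya),zb/1000))
for i,j in((1,3),(3,7),(7,5),(5,1),(4,6),(4,5),(6,7)): cv2.line(d,tuple(map(int,q[i])),tuple(map(int,q[j])),(255,0,0),1)
P=[[a_*.052,.045+b_*.022,.02] for a_,b_ in((-1,-1),(1,-1),(1,1),(-1,1))]
q=px(T(P,.5593,-.01,np.radians(3.63),0));cv2.polylines(d,[q.reshape(-1,1,2)],True,(0,255,0),1)
save(np.hstack([c,d]),n)
E
python3 ov.py v1.png 557.4 34.1 3.63 24.9
```

```text
8.9167 [0.5579583  0.034148   0.03219081] [ 0.24803566  0.17594714 -1.18234943]
```

View pics/v1.png

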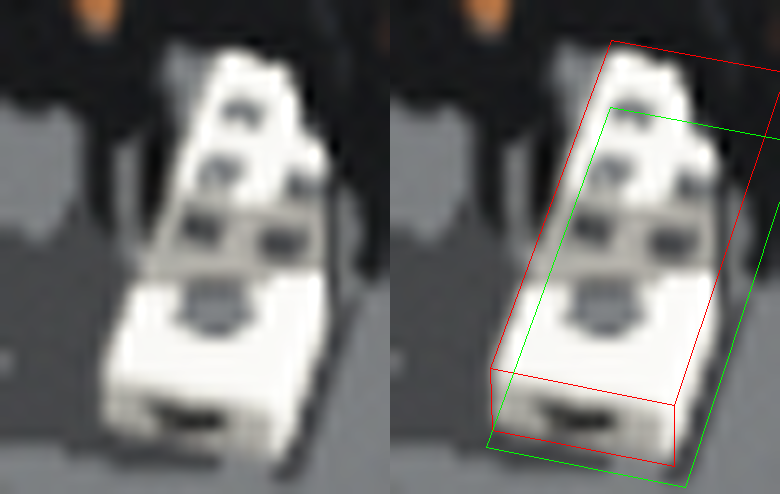

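With the remote taken at the TCP-derived pose, the overlay matches the visible front corners within about 1 mm. I'll correct by (-1, +1) mm and lower.

>>> apply_moves:
  moves: "0.4 0.008 -0.009 0 0 0 0; 0.4 0 0 0 0 0 0; 0.4 0 0 0.03 0 0 0; 0.4 0 0 0.03 0 0 0; 0.4 0 0 0.03 0 0 0; 0.4 0 0 0 0 0 0; 0.4 0 0 0 0 0 0; 0.4 0 0 0 0 0 0"

```text
t: 9.58
eef_pos: [0.5566, 0.035, 0.0211]
tool_rot: [-0.0, 0.684, 0.729, -0.0]
contact_force: [-0.3, -0.4, -1.4]
gripper_width: 0.456
```

```bash
python3 ov.py v2.png 556.5 34.9 3.63 14
```

```text
9.7833 [0.55674628 0.03504493 0.02133924] [-0.05853094 -0.33504071 -1.20846104]
```

View pics/v2.png

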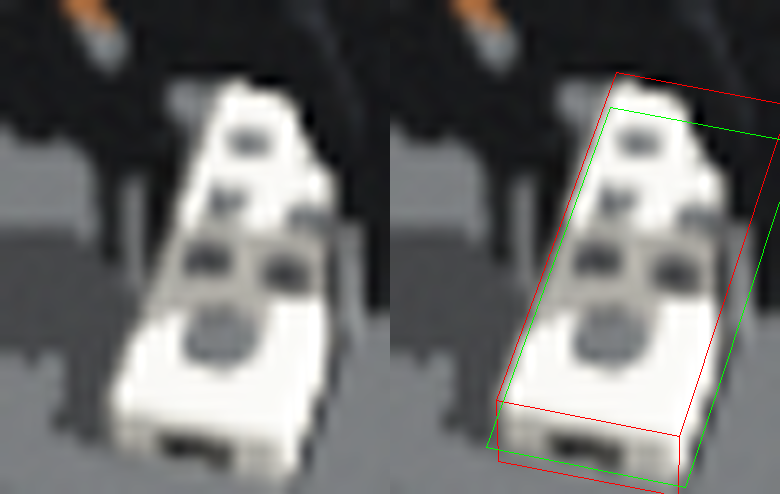

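It has gone about 6 mm into the pocket with no contact force. I'll lower the last bit.

>>> apply_moves:
  moves: "0.4 0 0 0.012 0 0 0; 0.4 0 0 0.008 0 0 0; 0.4 0 0 0 0 0 0; 0.4 0 0 0 0 0 0"

```text
t: 10.12
eef_pos: [0.557, 0.0351, 0.0203]
tool_rot: [0.0, 0.684, 0.729, 0.0]
contact_force: [-4.9, 0.4, 14.7]
gripper_width: 0.453
```

Floor contact came at the expected TCP height of 20.3 mm. I'll ease off, release and rise.

>>> apply_moves:
  moves: "0.4 0 0 -0.01 0 0 0; -0.4 0 0 0 0 0 0; -0.4 0 0 0 0 0 0; -0.4 0 0 0 0 0 0; -0.4 0 0 -0.05 0 0 0; -0.4 0 0 -0.2 0 0 0; -0.4 0 0 -0.3 0 0 0; -0.4 0 0 -0.3 0 0 0; -0.4 0 0 0 0 0 0"

```text
t: 10.87
eef_pos: [0.5611, 0.0354, 0.1288]
tool_rot: [0.003, 0.684, 0.729, 0.004]
contact_force: [1.7, 0.5, -0.0]
gripper_width: 0.702
```

```bash
python3 ov.py v3.png 556.5 34.9 3.63 13; python3 see.py a5.png .557 .02 .04
```

```text
11.0667 [0.55603605 0.03498048 0.1214565 ] [0.3867496  0.03224793 0.00591576]
11.0667 [0.55603605 0.03498048 0.1214565 ] 93.64779081290544 [-0.233  0.418  0.073  1.942 -0.042  0.785  1.498] [0.4 0.  0. ] 0.704061864994901
top crop origin 225 159
scene crop origin 219 156
```

View pics/a5.png

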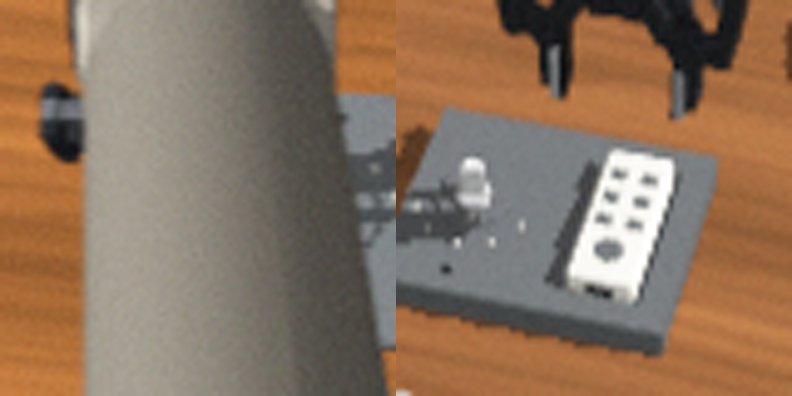

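View pics/v3.png

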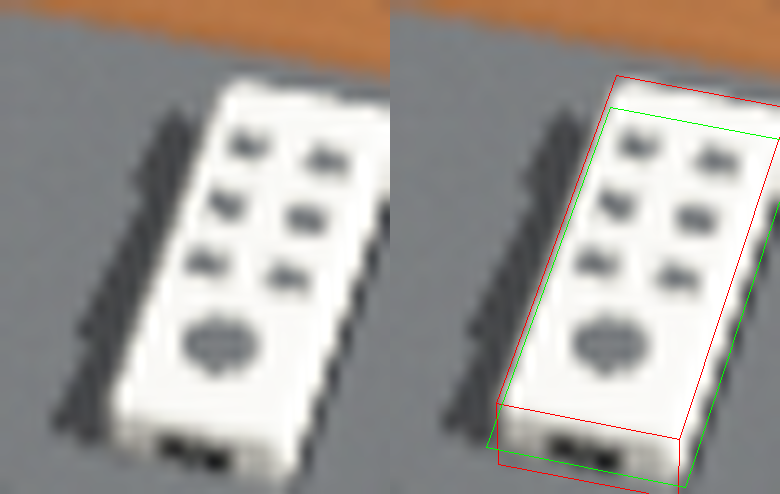

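In the scene view the remote sits flat and square in the pocket. Its near face stands about 13 mm proud, and the shaft is clear at about (235,185). Next is the knob.

>>> apply_moves:
  moves: "-0.4 0 0 0 0 0 -0.9; -0.4 0 0 0 0 0 -0.9; -0.4 0 0 0 0 0 -0.9; -0.4 0 0 0 0 0 -0.9; 0.1 0 0 0 0 0 -0.9; 0.1 0 0 0 0 0 -0.9; 0.1 0 0 0 0 0 -0.87; 0.1 -0.214 -0.204 0 0 0 0; 0.1 -0.214 -0.204 0 0 0 0; 0.1 -0.214 -0.204 0 0 0 0; 0.1 -0.214 -0.204 0 0 0 0; 0.1 -0.214 -0.204 0 0 0 0"

```text
t: 12.17
eef_pos: [0.5097, -0.1377, 0.1209]
tool_rot: [-0.001, 0.509, 0.86, -0.0]
contact_force: [-0.3, -0.8, 0.6]
gripper_width: 0.449
```

>>> apply_moves:
  moves: "0.1 -0.214 -0.204 0 0 0 0; 0.1 -0.214 -0.204 0 0 0 0; 0.1 -0.214 -0.204 0 0 0 0; 0.1 -0.214 -0.204 0 0 0 0; 0.1 -0.214 -0.204 0 0 0 0; 0.1 0 0 0.2 0 0 0; 0.1 0 0 0.1 0 0 0; 0.1 0 0 0 0 0 0; 0.1 0 0 0 0 0 0; 0.1 0 0 0 0 0 0"

```text
t: 13.0
eef_pos: [0.4661, -0.3065, 0.0861]
tool_rot: [-0.0, 0.509, 0.861, 0.0]
contact_force: [1.0, -0.2, 0.3]
gripper_width: 0.446
```

```bash
python3 see.py a6.png .465 -.308 .04
```

```text
13.0 [ 0.46613333 -0.30645678  0.08610995] 118.84805696055496 [ 0.429  0.47   0.052  1.961 -0.037  0.712  2.578] [ 1.  -0.2  0.3] 0.44648598345762275
top crop origin 344 207
scene crop origin 129 111
```

View pics/a6.png

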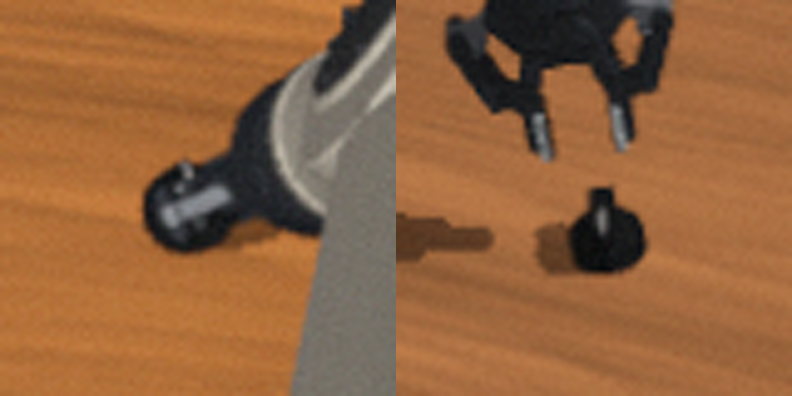

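The scene view shows the knob under the open fingers, with the bar between them. I'll descend to just above the skirt.

>>> apply_moves:
  moves: "0.1 -0.004 -0.017 0.15 0 0 0; 0.1 0 0 0.15 0 0 0; 0.1 0 0 0.15 0 0 0; 0.1 0 0 0.09 0 0 0; 0.1 0 0 0 0 0 0; 0.1 0 0 0 0 0 0; 0.1 0 0 0 0 0 0; 0.1 0 0 0 0 0 0"
  force: 60

```text
t: 13.77
eef_pos: [0.4648, -0.3096, 0.0224]
tool_rot: [0.001, 0.51, 0.86, 0.0]
contact_force: [-0.2, -0.3, 0.7]
gripper_width: 0.448
```

```bash
python3 see.py a7.png .465 -.308 .02
```

```text
13.7667 [ 0.46479702 -0.30956865  0.02244728] 118.72779634762789 [ 0.442  0.571  0.043  1.987 -0.043  0.582  2.586] [-0.2 -0.3  0.7] 0.4476896123154961
top crop origin 342 208
scene crop origin 130 116
```

View pics/a7.png

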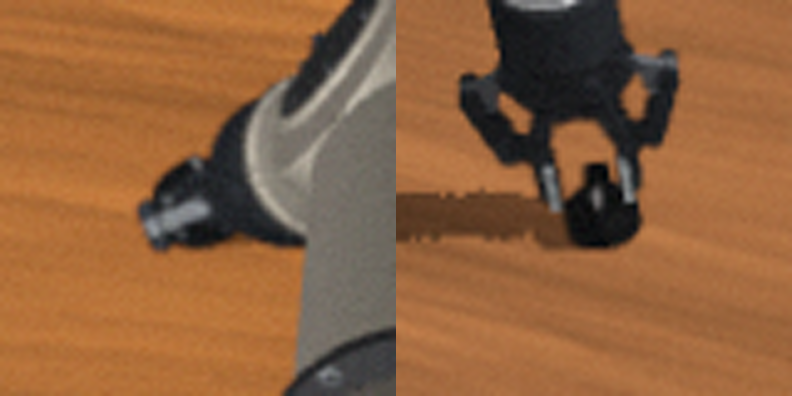

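>>> apply_moves:
  moves: "0.1 0.0125 0.005 0.01 0 0 0; 0.1 0 0 0 0 0 0; 0.9 0 0 0 0 0 0; 0.9 0 0 0 0 0 0; 0.9 0 0 0 0 0 0; 0.9 0 0 0 0 0 0; 0.9 0 0 0 0 0 0; 0.9 0 0 0 0 0 0; 0.9 0 0 0 0 0 0"

```text
t: 14.62
eef_pos: [0.4639, -0.3077, 0.0203]
tool_rot: [0.0, 0.51, 0.86, 0.0]
contact_force: [-1.3, 0.5, 5.1]
gripper_width: 0.169
```

```bash
python3 see.py a8.png .465 -.308 .02
```

```text
14.6167 [ 0.46388799 -0.30766772  0.02032968] 118.71911120987332 [ 0.44   0.574  0.043  1.99  -0.043  0.579  2.584] [-1.3  0.5  5.1] 0.16861201864139183
top crop origin 342 208
scene crop origin 130 116
```

View pics/a8.png

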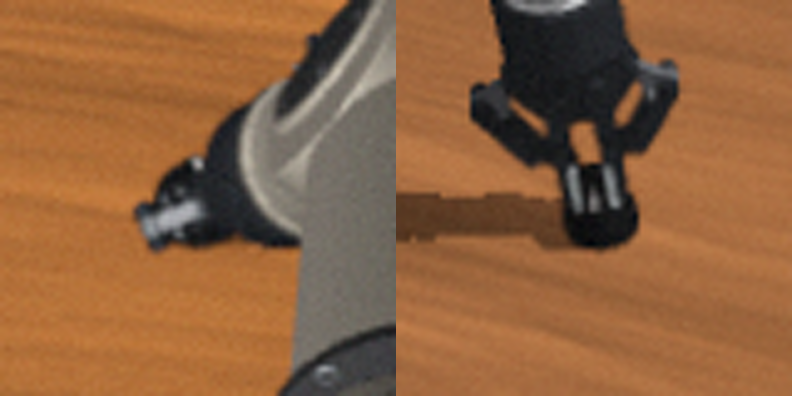

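>>> apply_moves:
  moves: "0.9 0 0 -0.1 0 0 0; 0.9 0 0 -0.2 0 0 0; 0.9 0 0 -0.2 0 0 0; 0.9 0 0 -0.17 0 0 0.78; 0.9 0 0 0 0 0 0.78; 0.9 0 0 0 0 0 0.79; 0.9 0.215 0.184 0 0 0 0; 0.9 0.215 0.184 0 0 0 0; 0.9 0.215 0.184 0 0 0 0; 0.9 0.215 0.184 0 0 0 0; 0.9 0.215 0.184 0 0 0 0; 0.9 0.215 0.184 0 0 0 0"

```text
t: 15.72
eef_pos: [0.5377, -0.1161, 0.101]
tool_rot: [-0.0, 0.579, 0.816, -0.0]
contact_force: [0.0, 0.1, 0.2]
gripper_width: 0.172
```

>>> apply_moves:
  moves: "0.9 0.215 0.184 0 0 0 0; 0.9 0.215 0.184 0 0 0 0; 0.9 0 0 0 0 0 0; 0.9 0 0 0 0 0 0; 0.9 0 0 0 0 0 0; 0.9 0 0 0 0 0 0"

```text
t: 16.22
eef_pos: [0.5615, -0.056, 0.1006]
tool_rot: [-0.0, 0.579, 0.815, -0.001]
contact_force: [0.1, 0.2, -0.2]
gripper_width: 0.165
```

```bash
python3 see.py a9.png .562 -.055 .07
```

```text
16.2167 [ 0.56147294 -0.05604825  0.10057103] 109.2019303424784 [-0.056  0.457  0.057  1.938 -0.035  0.748  1.927] [ 0.1  0.2 -0.2] 0.16536396670773634
top crop origin 254 158
scene crop origin 193 144
```

View pics/a9.png

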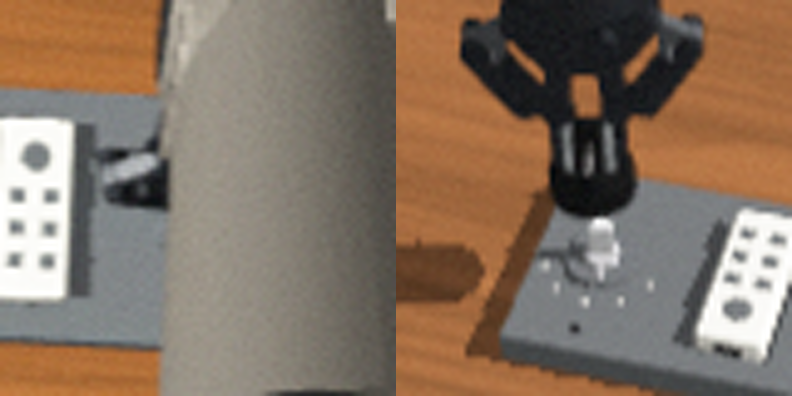

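>>> apply_moves:
  moves: "0.9 0.007 0.008 0.1 0 0 0; 0.9 0 0 0.1 0 0 0; 0.9 0 0 0 0 0 0; 0.9 0 0 0 0 0 0; 0.9 0 0 0 0 0 0; 0.9 0 0 0 0 0 0"

```text
t: 16.82
eef_pos: [0.563, -0.0533, 0.0766]
tool_rot: [0.0, 0.578, 0.816, 0.0]
contact_force: [-0.1, 0.8, -0.8]
gripper_width: 0.17
```

```bash
cat > kn.py <<'E'
from fit import *
import sys
dz=float(sys.argv[2]) if len(sys.argv)>2 else .0203
o=bot.get_obs();e=o['eef_pos'];w,x,y,z=o['tool_rot'];jy=2*np.arctan2(y,x);yaw=jy-np.pi/2
print(o['t'],e,np.degrees(yaw),np.round(o['contact_force'],1))
I=[imaging.read_camera('scene') for _ in range(4)];s=I[0];im=np.mean([a['image'] for a in I],0)
a=np.linspace(0,2*np.pi,60)[:-1]
zb=e[2]-dz
sk=np.array([[.024*np.cos(t),.024*np.sin(t),zz] for t in a for zz in(0,.017)])
uv=proj(s,sk+[e[0],e[1],zb]);A=np.floor(uv.min(0)).astype(int)-4;B=np.ceil(uv.max(0)).astype(int)+5
A[1]=int(uv[:,1].min()+ (np.ptp(uv[:,1]))*.35)  # lower part
roi=(A[0],A[1],B[0],B[1]);sub=im[A[1]:B[1],A[0]:B[0]]
ob=np.clip((95-sub.max(2))/(95-35),0,1)
def f(v): return ((cov(s,[sk],v[0]/1000,v[1]/1000,zb,0,roi)-ob)**2).sum()
v0=e[:2]*1000
r=minimize(f,v0,method='Nelder-Mead',options=dict(initial_simplex=np.array([v0,v0+[4,0],v0+[0,4]])))
print('knob fit',r.x,r.fun,f(v0))
x0,y0,x1,y1=205,160,265,215;k=13
c=cv2.resize(np.clip(im[y0:y1,x0:x1]*1.5,0,255).astype(np.uint8),None,fx=k,fy=k,interpolation=cv2.INTER_CUBIC)
px=lambda P:((proj(s,P)+.5-[x0,y0])*k-.5).astype(int).reshape(-1,1,2)
ring=lambda R,x,y,z:np.c_[x+R*np.cos(a),y+R*np.sin(a),0*a+z]
cv2.polylines(c,[px(ring(.024,r.x[0]/1000,r.x[1]/1000,zb))],True,(255,0,0),1)
cv2.polylines(c,[px(ring(.024,e[0],e[1],zb))],True,(255,255,0),1)
for zz in(.05,.03):cv2.polylines(c,[px(ring(.007,.5621,-.0549,zz))],True,(0,255,0),1)
cv2.polylines(c,[px(ring(.022,.5621,-.0549,.024))],True,(0,255,255),1)
save(c,sys.argv[1])
E
python3 kn.py k1.png
```

```text
16.8167 [ 0.56296055 -0.05329044  0.07657669] 19.316199475105766 [-0.1  0.8 -0.8]
knob fit [562.95550056 -55.1695604 ] 21.404244571842586 25.764439827708024
```

View pics/k1.png

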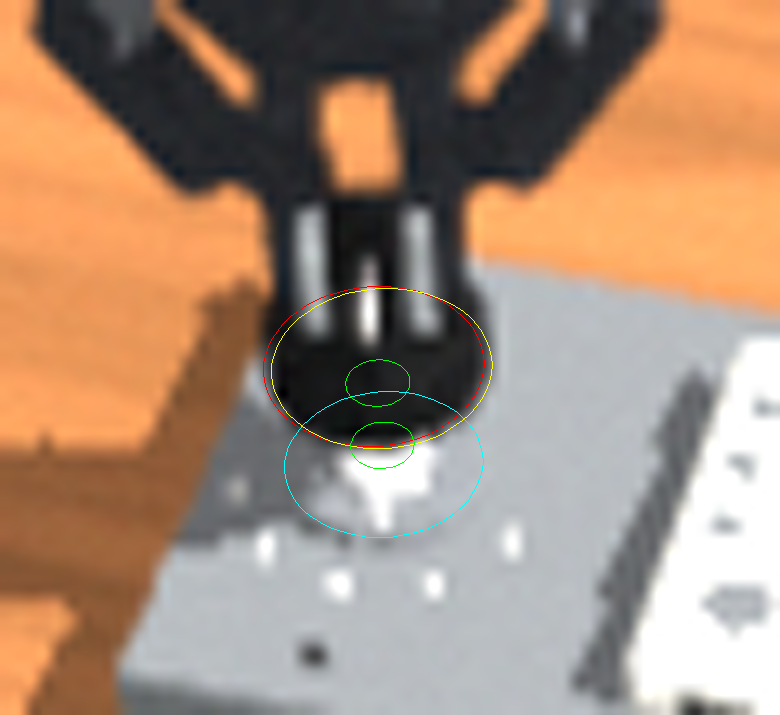

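```bash
python3 kn.py k2.png; python3 -c "
from h import *
print(bot.get_obs()['eef_pos'])"
```

```text
17.0167 [ 0.56303117 -0.05323796  0.07681355] 19.326673976125342 [ 0.4 -0.3 -0. ]
knob fit [562.97732569 -54.81611897] 21.215077273959764 25.222982971222617
[ 0.5628576  -0.05322603  0.07665653]
```

View pics/k2.png

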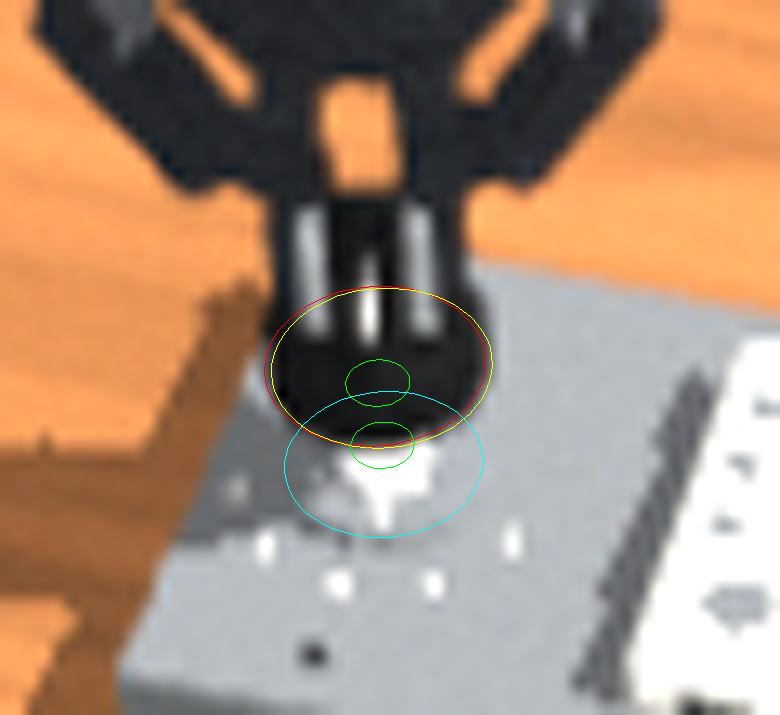

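>>> apply_moves:
  moves: "0.9 -0.008 -0.0125 0 0 0 0; 0.9 0 0 0 0 0 0; 0.9 0 0 0.02 0 0 0; 0.9 0 0 0.02 0 0 0; 0.9 0 0 0.02 0 0 0; 0.9 0 0 0.01 0 0 0; 0.9 0 0 0 0 0 0; 0.9 0 0 0 0 0 0; 0.9 0 0 0 0 0 0"

```text
t: 17.97
eef_pos: [0.5615, -0.0545, 0.068]
tool_rot: [-0.0, 0.578, 0.816, -0.0]
contact_force: [0.1, 0.2, -2.8]
gripper_width: 0.17
```

>>> apply_moves:
  moves: "0.9 0 0 0.015 0 0 0; 0.9 0 0 0.015 0 0 0; 0.9 0 0 0 0 0 0; 0.9 0 0 0 0 0 0"

```text
t: 18.3
eef_pos: [0.5614, -0.0544, 0.0642]
tool_rot: [-0.0, 0.578, 0.816, -0.0]
contact_force: [0.1, 1.2, -1.7]
gripper_width: 0.172
```

>>> apply_moves:
  moves: "0.9 0 0 0.015 0 0 0; 0.9 0 0 0.015 0 0 0; 0.9 0 0 0.015 0 0 0; 0.9 0 0 0 0 0 0; 0.9 0 0 0 0 0 0"

```text
t: 18.72
eef_pos: [0.5615, -0.0545, 0.0587]
tool_rot: [-0.0, 0.578, 0.816, -0.0]
contact_force: [-0.6, 1.5, -2.7]
gripper_width: 0.165
```

```bash
python3 kn.py k3.png
```

```text
18.7167 [ 0.5614569  -0.0544635   0.05873809] 19.330142356878177 [-0.6  1.5 -2.7]
knob fit [562.85859605 -55.79994828] 23.559855786137 28.504548475022503
```

View pics/k3.png

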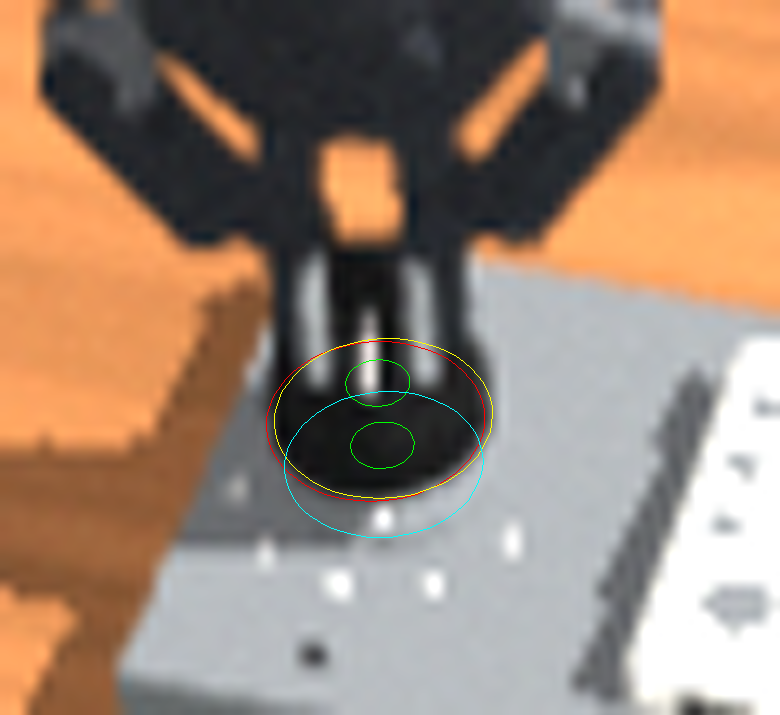

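>>> apply_moves:
  moves: "0.9 0 0 0.015 0 0 0; 0.9 0 0 0.015 0 0 0; 0.9 0 0 0.015 0 0 0; 0.9 0 0 0 0 0 0; 0.9 0 0 0 0 0 0; 0.9 0 0 0 0 0 0"
  force: 80

```text
t: 19.42
eef_pos: [0.5617, -0.0545, 0.0539]
tool_rot: [-0.0, 0.578, 0.816, 0.0]
contact_force: [-4.6, 2.5, 4.9]
gripper_width: 0.161
```

>>> apply_moves:
  moves: "0.9 0 0 0.015 0 0 0; 0.9 0 0 0.01 0 0 0; 0.9 0 0 0.01 0 0 0; 0.9 0 0 0 0 0 0; 0.9 0 0 0 0 0 0; 0.9 0 0 0 0 0 0"

```text
t: 19.92
eef_pos: [0.5617, -0.0544, 0.05]
tool_rot: [-0.0, 0.578, 0.816, 0.0]
contact_force: [-5.7, 3.9, 7.3]
gripper_width: 0.165
```

```bash
python3 kn.py k4.png
```

```text
19.9167 [ 0.56168129 -0.05443853  0.05002398] 19.328575227031386 [-5.7  3.9  7.3]
knob fit [563.80851449 -55.5006518 ] 22.16199503950712 27.401290170332516
```

View pics/k4.png

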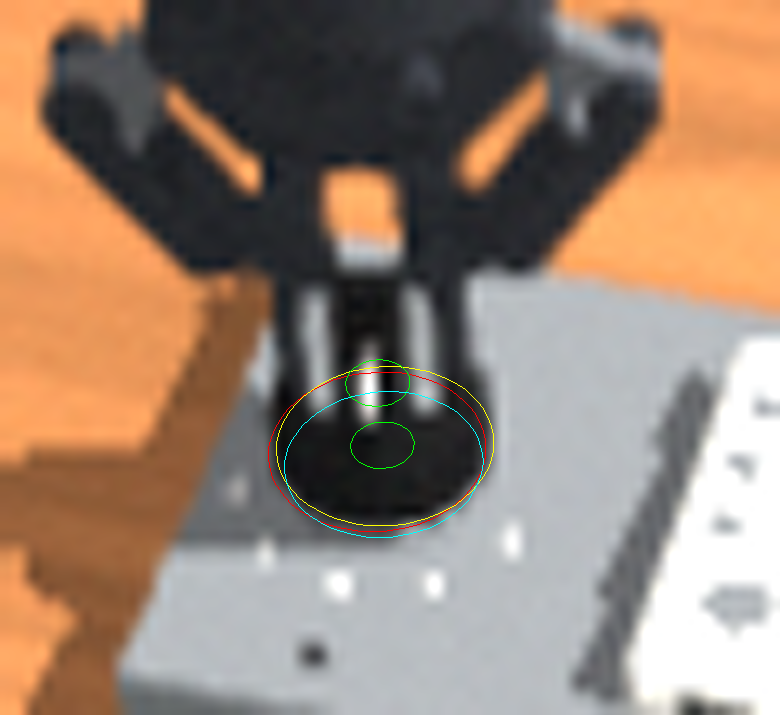

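>>> apply_moves:
  moves: "0.9 0.006 -0.005 0.01 0 0 0; 0.9 0 0 0.01 0 0 0; 0.9 0 0 0 0 0 0; 0.9 0 0 0 0 0 0; 0.9 0 0 0 0 0 0"

```text
t: 20.53
eef_pos: [0.5616, -0.0544, 0.0482]
tool_rot: [0.001, 0.579, 0.816, 0.0]
contact_force: [-3.5, 1.5, 10.4]
gripper_width: 0.161
```

>>> apply_moves:
  moves: "0.9 0.003 -0.004 0.008 0 0 0; 0.9 0 0 0.006 0 0 0; 0.9 0 0 0 0 0 0; 0.9 0 0 0 0 0 0; 0.9 0 0 0 0 0 0"

```text
t: 20.95
eef_pos: [0.5618, -0.0544, 0.0479]
tool_rot: [0.001, 0.579, 0.816, 0.001]
contact_force: [-5.8, 2.3, 22.4]
gripper_width: 0.162
```

```bash
python3 kn.py k5.png; python3 see.py a10.png .56 -.01 .03
```

```text
20.95 [ 0.56176153 -0.05436198  0.04792501] 19.298055749943778 [-5.8  2.3 22.4]
knob fit [564.52487677 -55.48961063] 24.061838887754213 31.611214432223214
21.15 [ 0.56177063 -0.05435663  0.04791386] 109.29529541504174 [-0.051  0.536  0.047  1.965 -0.04   0.638  1.93 ] [-7.9  2.8 22.4] 0.16121966935910734
top crop origin 236 160
scene crop origin 208 156
```

View pics/k5.png

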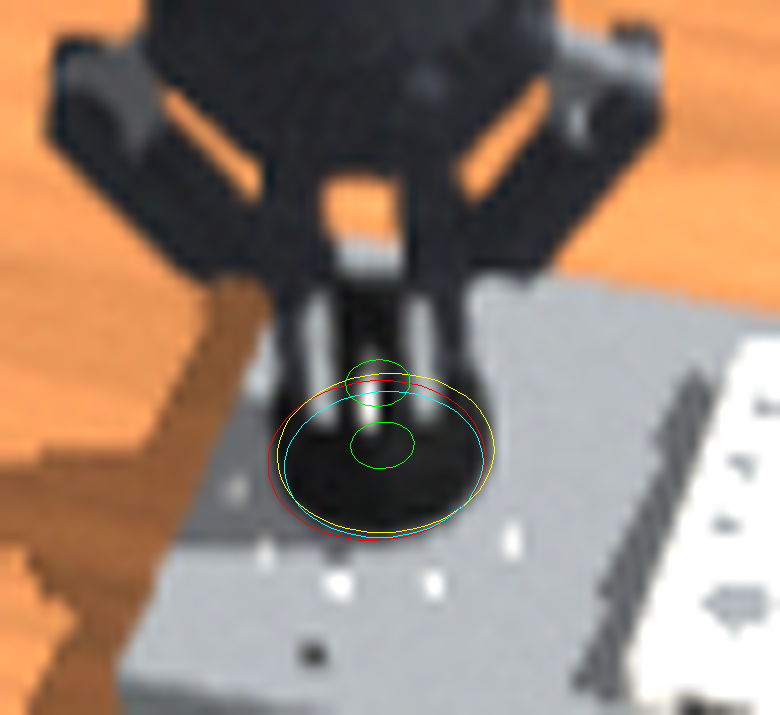

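View pics/a10.png

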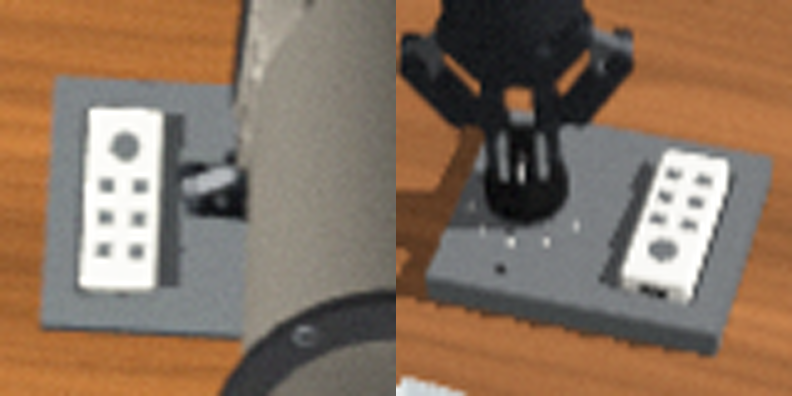

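Run:
```python
from h import *
o=bot.get_obs();print(o['t'],o['eef_pos'],o['contact_force'],o['gripper_width'])
print(bot.hand_in())
```

```text
21.25 [ 0.56179661 -0.0543297   0.04794297] [-6.95508709  2.68399197 21.73619291] 0.15940596801949075
the job is handed in; nothing more can be done
None
```

I laid the remote in the dock's pocket and let it go, then pushed the knob onto the D-shaft and handed in at t = 21.25 s while holding it pressed down.

**Remote:** Of the three, I took the middle-sized one, which measured about 100 × 42 mm in the pictures. It met the pocket floor at the expected height, and the last pictures show it flat and square in the pocket.

**Knob:** I turned its nose to 19.3°, the measured direction of the steel tab. It slid onto the shaft with hardly any force until the shaft tip met the end of the bore.
- **Depth:** The spring gave way and then a hard stop came at TCP height 48 mm, where 48.3 mm was expected. That means fully home and about 8 mm down.
- **Holding push:** At hand-in the arm was pressing with about 22 N, with the grip set to 80 N.

**Checks that were less clear:**
- My automatic outline fit of the held knob disagreed with the arm's reading by up to about 3 mm, because dark shadow was counted as knob. I relied on the picture overlay and the contact forces instead.
- About 7 N of sideways force remained on the knob.
- I did not measure the bystanders again at the end, but the arm never came near them.

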